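Slacken the cheese press: pawl up, wheel back to its stop, pawl down

ROBOT

A 6-joint arm with a two-finger parallel gripper is mounted at the origin on the work surface. World frame = base frame: x ahead of the robot, y to its left, z up, the work surface at z = 0. Lengths are in mm, angles in rad, forces in N, time in s.
With the tool pointing down it reaches from about 325 to 900 mm from the base axis. Payload 6.1 kg.
Tool frame: the origin (TCP) lies at the very end of the fingers, on their centre line; the grasp point (between the pads) lies 19 mm behind it; z points along the fingers, y is the line along which they close (so a half turn about z gives the same grasp; the last joint's range is limited). The gripper opens to 85 mm and grips with 20 to 120 N. Pads are 22 mm wide; open, the fingers measure 114 mm over their backs; the gripper's body (76 mm by 85 mm) begins 54 mm behind the grasp point. The pads swing forward as they close: fully open they stand 13 mm farther back than shut.
Start: joints at [-1.242, 0.22, 1.526, -0, 1.395, -0.126], TCP at [274.544, -561.464, 231.3] pointing down, gripper open.
Joint ranges: [-2.98, 2.98], [-0.91, 2.08], [0.09, 2.57], [-1.24, 4.39], [0.2, 2.65], [-2.68, 2.68]. Speed limits (rad/s): [2.57, 2.57, 3.01, 3.14, 3.14, 3.14].

INTERFACE

Orientations are given as a rotation vector (axis times angle).
In Python, from rig import env, ungrasp, close_gripper, solve_ik, snapshot, hand_in, readout gives the robot as it stands. Calls block until the motion is done:
- env.goto(position, orientation): joint-space move of the TCP to a pose.
- env.move_linear(position, velocity=150, rot=None): straight line of the TCP; rot=None keeps the orientation; velocity is the mean speed in mm/s.
- env.move_j(angles): joint-space move.
- ungrasp() and close_gripper(squeeze=None): open the fingers fully, or close them until they stop; squeeze is the grip in N (None keeps the last).
- env.pause(seconds).
- solve_ik(position, orientation): joint angles nearest the present ones, or None.
- snapshot(name): name is "side" or "top"; returns a dict with "image" (420x560x3 uint8, red, green, blue), "fov_y" (degrees; the focal length in pixels is half the picture's height over the tangent of half this angle, whatever the lens; pixels are square), "cx", "cy" (the principal point, pixels), "world_from_camera" (4x4, takes a point from camera to world coordinates). Camera axes: x right, y up, looking along -z (the intrinsics and any distortion apply to the point x, -y, -z); pixel columns grow to the right and rows downward; lengths in mm; the calibration is good to about 2 mm. A picture is of the moment at which its call begins. There is no depth.
A pose or a line that the arm cannot do raises env.Unreachable and nothing moves.
- hand_in(): hands the job in; it is judged then, once.
Readings, each from a call of its own:
- readout.get_time_s(): time.
- readout.get_qpos(): joint angles.
- readout.get_qd(): joint speeds.
- readout.get_joint_torque(): joint torques, N m.
- readout.get_ee_pos(): TCP position.
- readout.get_tool_rot(): TCP orientation.
- readout.get_contact_force(): force on the tool from outside, world axes, zero at the start.
- readout.get_moment(): the same for the moment, N m.
- readout.get_width(): finger opening in mm.
- readout.get_gripper_force(): force on a finger pad.
Only numpy, scipy, OpenCV 4.12 (cv2) and the standard library are available. Lean on these libraries where they do the work, as an engineer would, in place of code of your own. Each camera call takes 0.05 s, during which the arm holds its last target. There are 200 camera calls.

TASK

The little cheese press on the worktop is wound tight. Lift the holding pawl off the ratchet wheel and flip it right over so that it lies back by itself, wind the wheel backwards (counterclockwise from above) by its crank knob until you feel its lug come up firmly but gently against the stop screw, then flip the pawl back down onto the teeth and let go. Force neither the pawl nor the stop, and leave the mug, the jar and the bowl alone.

Things in the scene. Friction and masses are not known exactly. Their poses are not given: they have to be found in the camera images.
- press: Fixed aluminium screw press: 200 x 200 mm base, four posts, and a 200 x 200 mm bridge plate whose top is 110 mm above the worktop; the ratchet wheel lies flat on it. Origin: centre of the base's underside, on the wheel's vertical axis. z up; the pawl is on the +x side.
- wheel: Dark steel ratchet wheel 144 mm across, on the press's vertical axis; origin on the axis, 110 mm up. 18 saw teeth 7 mm high stand up around its upper face (tops 139 mm up, middle radius 62 mm). Backwards = counterclockwise from above. Stiff: about 6 N at the knob turns it, it stays where left, no spring. It goes back roughly 115 to 170 degrees to the stop.
- knob_mid (a point): Middle of the crank knob, an upright black grip 20 mm thick and 50 mm tall (137 to 187 mm above the worktop, this point at 162), spinning freely on the wheel 44 mm from its axis. On its way to the stop nothing within 30 mm beside it is higher than the tooth tops.
- lug (a point): Middle of the leading face of the wheel's stop lug: a steel block sticking out 20 mm beyond the rim; this point is 80 mm from the axis, 124 mm above the worktop, in the knob's direction from the axis.
- stop_block: Aluminium block, 22 x 18 x 24 mm, beside the wheel, with a level 10 mm steel stop screw. Origin: where the screw leaves its face, 80 mm from the axis, 124 mm up. +y: the way the lug arrives; the screw points to -y, at the lug, and sticks out 5 to 29 mm, never the same. It does not yield; press it with 3 to 6 N (1.8 times that at the knob, beyond the drag), never over 8.
- pawl: Steel holding pawl, about 70 g, 60 mm arm; origin on its level hinge pin. Down, it points along the press's -y, tip in the teeth, and stops backward turning. Its tip swings up and over, 2.1 rad (120 deg) to a rest; past upright it falls back and stays, short of that it falls onto the teeth. Damped, no spring. Do not force it and the wheel together (over 20 N).
- pawl_pivot (a point): Centre of the pawl's hinge pin: 146 mm above the worktop, 62 mm along +x and 60 mm along +y of the press from the wheel's axis. The pin is parallel to the press's x.
- pawl_bar (a point): Grip point of the pawl's round handle bar, 10 mm thick, parallel to the press's x, on the side away from the wheel; 34 mm out from the arm (ball end at 53), 55 mm from the pin's axis. 148 mm above the worktop when fully down, up to 7 more on a tooth; free below to 110. Pinch from above, fingers on its press -y and +y sides; it turns in the fingers. Lying back: 26 mm to +y of the pin, 46 above.
- mug: White ceramic mug, 80 mm across, 90 mm tall, upright. Origin: centre of its underside. Leave it alone.
- jar: Amber glass jar with a steel lid, 70 mm across, 120 mm tall. Origin: centre of its underside. Leave it alone.
- bowl: White ceramic bowl, 130 mm across, 60 mm tall. Origin: centre of its underside. Leave it alone.

How it is judged:
By the outcome, as a careful person would: the job done as asked, in the order asked, and still so for the second after the job is handed in, with the robot touching nothing.
It also fails if it takes over 67 s, if anything falls off the work surface, if the arm or the gripper's body presses on something with over 40 N, if the wrist force passes 120 N, or if a joint passes its speed limit or range.

## Working session

There is one attempt and no reset: what is moved stays moved. The work goes in short steps, each a Python script; the robot and the scene stay as the last script left them, time stands still between calls to the robot, and variables do not carry over. Pictures are saved under pics/ and viewed, at most 10 in all, crops included, and the job is handed in when it is done.

```bash
ls; mkdir -p pics
python3 - <<'E'
from rig import *
import cv2,pickle,numpy as np
for n in("side","top"):
    s=snapshot(n); pickle.dump(s,open(f"pics/{n}0.pkl","wb")); cv2.imwrite(f"pics/{n}0.png",s["image"][:,:,::-1])
    print(n,{k:v for k,v in s.items() if k!="image"})
print(readout.get_time_s(),readout.get_tool_rot(),readout.get_width())
E
```

```text
pics
side {'fov_y': 56.490345034768595, 'cx': 272.638538844159, 'cy': 206.90981606933812, 'world_from_camera': array([[-9.79163368e-01,  1.49008017e-01, -1.37969958e-01,
         4.26766088e+02],
       [-2.03073538e-01, -7.16842484e-01,  6.67006740e-01,
         6.00315980e+02],
       [ 4.86624719e-04,  6.81126613e-01,  7.32165486e-01,
         7.85408449e+02],
       [ 0.00000000e+00,  0.00000000e+00,  0.00000000e+00,
         1.00000000e+00]])}
top {'fov_y': 56.55646058645555, 'cx': 276.3517910332998, 'cy': 201.86639883722754, 'world_from_camera': array([[-2.23380417e-02,  9.83780166e-01, -1.77982011e-01,
         3.85627767e+02],
       [-9.99537802e-01, -2.56483950e-02, -1.63199932e-02,
        -1.33738138e+01],
       [-2.06202386e-02,  1.77535191e-01,  9.83898400e-01,
         1.13057047e+03],
       [ 0.00000000e+00,  0.00000000e+00,  0.00000000e+00,
         1.00000000e+00]])}
0.1 [-3.05894389e+00 -7.07874698e-01  3.15011280e-04] 85.25940014644257
```

View pics/side0.png

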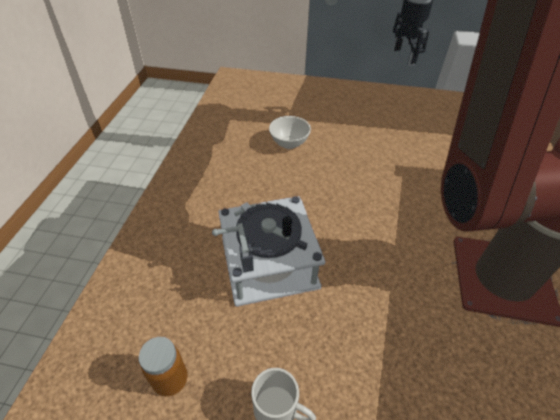

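View pics/top0.png

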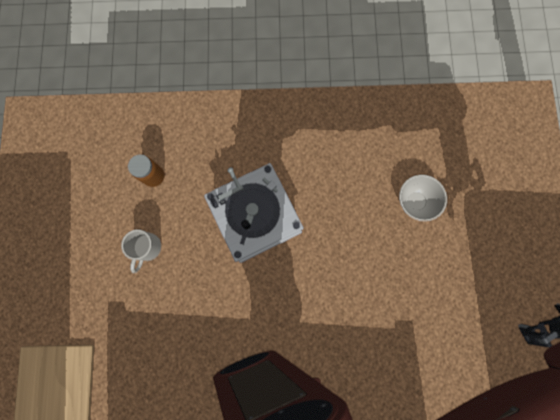

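The top view shows the press at about (253,212), with the pawl bar towards (232,175) and the knob near (246,225). The jar is at (143,167), the mug at (138,245) and the bowl at (423,198). I'll enlarge both views of the press.

```bash
cat > h.py <<'E'
import numpy as np,cv2,pickle
def ray(s,u,v):
    f=s["image"].shape[0]/2/np.tan(np.radians(s["fov_y"]/2)); M=s["world_from_camera"]
    d=M[:3,:3]@np.array([(u-s["cx"])/f,-(v-s["cy"])/f,-1]); return M[:3,3],d
def on(s,u,v,z):
    o,d=ray(s,u,v); return o+d*(z-o[2])/d[2]
def pix(s,p):
    f=s["image"].shape[0]/2/np.tan(np.radians(s["fov_y"]/2)); M=s["world_from_camera"]
    c=M[:3,:3].T@(np.array(p)-M[:3,3]); return np.array([s["cx"]-f*c[0]/c[2],s["cy"]+f*c[1]/c[2]])
def crop(s,x0,y0,w,h,k):
    return cv2.resize(s["image"][y0:y0+h,x0:x0+w,::-1],None,fx=k,fy=k,interpolation=cv2.INTER_CUBIC)
E
python3 - <<'E'
from h import *
t=pickle.load(open("pics/top0.pkl","rb"));s=pickle.load(open("pics/side0.pkl","rb"))
a=crop(t,200,160,110,110,5);cv2.imwrite("pics/topc.png",a)
a=crop(s,205,185,125,120,5);cv2.imwrite("pics/sidec.png",a)
E
```

```text
(no output)
```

View pics/topc.png

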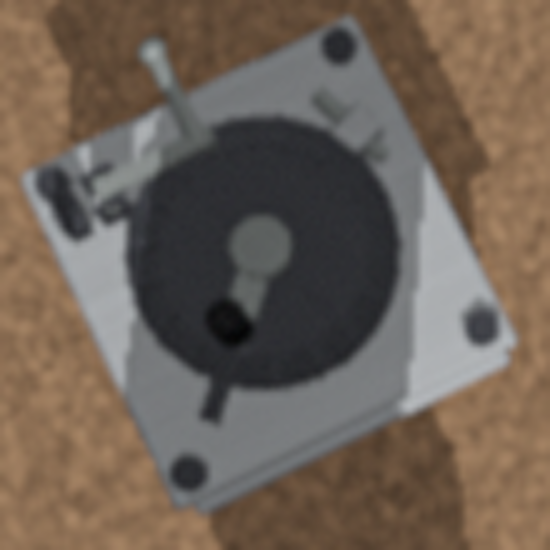

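View pics/sidec.png

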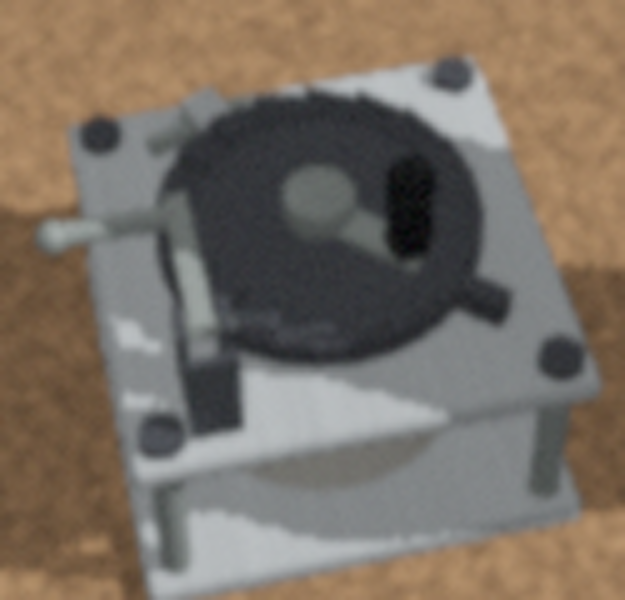

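In the top crop the plate-corner screws are at (339,46), (481,325), (188,473) and (52,187). The ball is at (152,48), the arm/bar joint at (195,145), the knob at (230,322), the lug at (212,405), and the stop block and screw at (330,103)/(375,150). In the side crop the plate screws are at (100,134), (452,73), (562,357) and (162,434), and the ball is at (55,236).

Run:
```python
from h import *
np.set_printoptions(precision=1,suppress=True)
t=pickle.load(open("pics/top0.pkl","rb"));s=pickle.load(open("pics/side0.pkl","rb"))
T=lambda u,v,z:on(t,200+(u+.5)/5-.5,160+(v+.5)/5-.5,z)
S=lambda u,v,z:on(s,205+(u+.5)/5-.5,185+(v+.5)/5-.5,z)
# order: A(+x,-y) B(-x,-y) C(-x,+y) D(+x,+y)
tt=np.array([T(*p,114) for p in [(339,46),(481,325),(188,473),(52,187)]])
ss=np.array([S(*p,114) for p in [(100,134),(452,73),(562,357),(162,434)]])
for q in (tt,ss):
    c=q.mean(0); dx=(q[0]+q[3]-q[1]-q[2])/2; dy=(q[3]+q[2]-q[0]-q[1])/2
    print(c,np.linalg.norm(dx),np.linalg.norm(dy),np.degrees(np.arctan2(dx[1],dx[0])),np.degrees(np.arctan2(-dy[0],dy[1])))
print(tt,ss)
print("hub",T(260,245,140),S(320,192,140))
print("knob top",T(230,318,187),S(411,170,187))
print("ball",T(152,48,150),S(55,236,150))
print("lug end",T(212,412,128),S(495,295,128))
print("stop",T(330,103,130),T(375,150,124),S(207,105,136),S(165,138,124))
```

```text
[547.5  66.8 114. ] 168.75988364805153 170.64348170745131 25.15309734710636 25.415258658844124
[546.7  66.2 114. ] 169.81565093264288 170.05436661774567 24.964564171254143 25.10692938138759
[[660.5  25.5 114. ]
 [507.8 -46.  114. ]
 [434.5 107.9 114. ]
 [587.3 179.8 114. ]] [[659.6  25.3 114. ]
 [506.1 -46.9 114. ]
 [433.4 107.6 114. ]
 [587.9 178.8 114. ]]
hub [548.9  67.2 140. ] [547.3  60.9 140. ]
knob top [505.5  78.4 187. ] [504.7  81.1 187. ]
ball [652.4 121.4 150. ] [649.1 115.5 150. ]
lug end [464.6  93.8 128. ] [465.1  91.8 128. ]
stop [625.3  30.2 130. ] [600.7   7.2 124. ] [609.3  17.1 136. ] [626.3  30.2 124. ]
```

Both views agree: the axis is at (547,66.5), the yaw is 25.15° and the ball is where it should be. I'll move now and grip the pawl bar.

```bash
cat >> h.py <<'E'
from rig import *
np.set_printoptions(precision=1,suppress=True)
A=np.array([547.1,66.5]); W=np.radians(25.15)
ex=np.array([np.cos(W),np.sin(W)]); ey=np.array([-np.sin(W),np.cos(W)])
def P(x,y,z): return np.r_[A+x*ex+y*ey,z]      # press -> world
def down(a): return np.pi*np.array([np.cos(a/2),np.sin(a/2),0])  # tool x at world angle a
def F():
    f=np.array(readout.get_contact_force()); return np.array([f[:2]@ex,f[:2]@ey,f[2]])  # press axes
def tcp():
    p=np.array(readout.get_ee_pos()); d=p[:2]-A; return np.array([d@ex,d@ey,p[2]])
E
python3 - <<'E'
from h import *
R=down(W)
print(solve_ik(P(96,5,230),R))
env.goto(P(96,5,230),R); print(readout.get_time_s(),tcp(),F())
env.move_linear(P(96,5,131),velocity=80); print(tcp(),F())
print("t",readout.get_time_s())
s=snapshot("side");a=crop(s,190,120,160,150,4);cv2.imwrite("pics/g1.png",a)
close_gripper(20); print(F(),readout.get_width(),readout.get_gripper_force(),tcp(),readout.get_time_s())
E
```

```text
[ 0.1  0.3  1.5 -0.   1.4  1.2]
2.7917 [ 95.7   4.  230. ] [ 0.  -0.4  0.4]
[ 96.5   4.8 131.8] [ 0.5  0.9 -0. ]
t 4.175
[-0.5  1.  -0.3] 8.97444712922309 20.15888750553131 [ 96.    5.3 131. ] 4.9
```

View pics/g1.png

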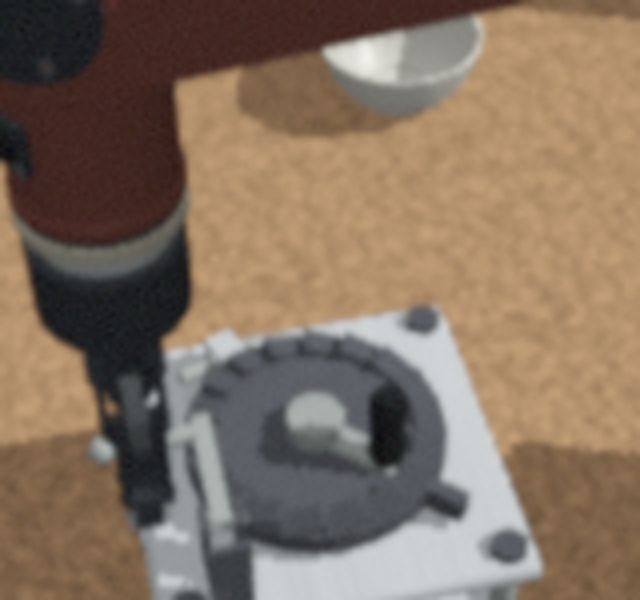

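The fingers straddle the bar, with the ball visible at (102,450) and the arm at (210,470). Width 9 mm and about 1 N of side force mean a good pinch. Next I'll swing it up the arc, trimming the radius from the measured force.

```bash
cat >> h.py <<'E'
def arc(th0,th1,n,off,lim=12,v=60):
    """swing bar pinch along hinge arc; radius trimmed by radial force; off = TCP x, z offset"""
    r=55.;log=[]
    for th in np.linspace(th0,th1,n):
        c,s=np.cos(th),np.sin(th)
        env.move_linear(P(off[0],60-r*c,146+r*s+off[1]),velocity=v)
        f=F(); fr=-f[1]*c+f[2]*s; ft=f[1]*s+f[2]*c
        log.append([np.degrees(th),r,fr,ft,f[0]])
        r+=np.clip(.15*fr,-1.,1.)
        if np.linalg.norm(f)>lim: print("LIMIT");break
    print(np.array(log)); print(tcp(),readout.get_width(),readout.get_time_s())
E
python3 - <<'E'
from h import *
arc(np.radians(8),np.radians(50),8,(96,-19))
E
```

```text
[[ 8.  55.  -2.4 -1.8  1.9]
 [14.  54.6 -2.5 -1.9  1.4]
 [20.  54.3 -2.9 -2.3  0.8]
 [26.  53.8 -0.7 -1.5  1.3]
 [32.  53.7  0.2 -1.5 -0.3]
 [38.  53.8  1.  -1.2  0.7]
 [44.  53.9  2.3 -1.3 -1. ]
 [50.  54.3  3.3 -1.8  0.9]]
[ 96.1  24.8 168.9] 9.197760374490224 6.9
```

Forces are low and smooth. I'll carry on past upright, release, lift and look.

Run:
```python
from h import *
arc(np.radians(56),np.radians(113),10,(96,-19))
ungrasp(); print(F())
p=tcp(); env.move_linear(P(p[0],p[1],p[2]+70),velocity=150); print(tcp(),F(),readout.get_time_s())
K=P(-33,29,260)
env.goto(P(-20,-60,262),down(W)); print(readout.get_time_s())
for n,b in(("top",(190,130,150,140)),("side",(190,150,150,140))):
    s=snapshot(n);pickle.dump(s,open(f"pics/{n}2.pkl","wb"));cv2.imwrite(f"pics/{n}2.png",crop(s,*b,4))
```

```text
[[ 56.   55.    1.3  -1.2   0.8]
 [ 62.3  55.2   3.6  -1.   -0.3]
 [ 68.7  55.7   4.8  -0.7   0.5]
 [ 75.   56.5   3.2  -1.5   1.2]
 [ 81.3  56.9   2.8  -1.    1.9]
 [ 87.7  57.4   4.6  -1.2   1.9]
 [ 94.   58.    3.3  -2.    3.3]
 [100.3  58.5   2.5  -1.4   3.7]
 [106.7  58.9   2.5  -1.7   3.6]
 [113.   59.3   0.8  -1.1   5.2]]
[ 96.1  83.8 181.3] 9.228304073264221 9.45
[-0.5 -0.5  0.8]
[ 95.7  83.2 251. ] [-0.4  0.1  0.4] 10.7917
11.5583
```

View pics/side2.png

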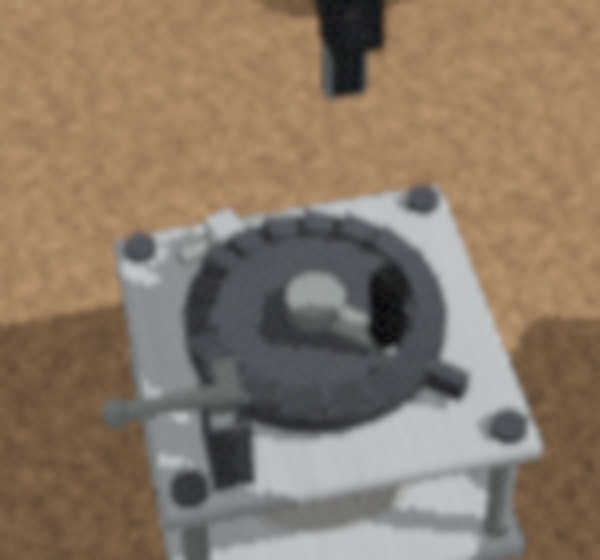

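The pawl lies back: its bar runs from ball (115,410) to arm (230,395). The knob is at (388,305), the lug at (450,380) and the stop at about (222,225). I'll check the stop screw from above.

Run:
```python
from h import *
s=pickle.load(open("pics/top2.pkl","rb"));cv2.imwrite("pics/top2c.png",crop(s,230,160,70,60,8))
for a in (-83,-60,-48,-35,-25): print(a,(pix(s,np.r_[A+80*np.array([np.cos(np.radians(a)),np.sin(np.radians(a))]),124])-[230,160]+.5)*8)
```

```text
-83 [425.2 370.3]
-60 [392.1 280.4]
-48 [361.3 240.9]
-35 [319.4 206.5]
-25 [282.5 186.8]
```

View pics/top2c.png

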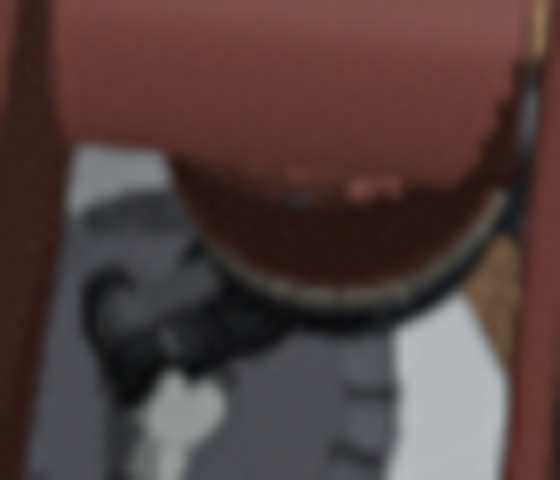

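The arm hides the stop here, so I'll find it by feel. Next: grip the knob, wind fast to +105°, then creep with force checks.

```bash
cat >> h.py <<'E'
def K(a,z=146,r=44): a=np.radians(a); return np.array([A[0]+r*np.cos(a),A[1]+r*np.sin(a),z])
def kf(a):
    """force on tool: (against ccw motion, radial outward)"""
    f=np.array(readout.get_contact_force())[:2]; a=np.radians(a)
    return -(f@[-np.sin(a),np.cos(a)]), f@[np.cos(a),np.sin(a)]
E
python3 - <<'E'
from h import *
R=down(np.radians(105)); a=162.5
env.goto(K(a,230),R); env.move_linear(K(a),velocity=120); print(F())
close_gripper(40); print(kf(a),F()[2],readout.get_width(),readout.get_time_s())
r=44;log=[]
for d in np.arange(5,106,5):
    env.move_linear(K(a+d,r=r),velocity=60); t,n=kf(a+d); log.append([d,r,t,n])
    r+=np.clip(.05*n,-.4,.4)
    if np.hypot(t,n)>30: print("LIMIT");break
print(np.array(log),readout.get_width(),readout.get_time_s(),tcp())
E
```

```text
[ 0.5 -0.5 -1. ]
(np.float64(-0.9372838882072991), np.float64(4.294278608086347)) 4.1391001549686015 18.983805701401813 14.2667
[[  5.   44.    2.9   4.4]
 [ 10.   44.2   5.    3.2]
 [ 15.   44.4   4.3   3. ]
 [ 20.   44.5   4.3   3.4]
 [ 25.   44.7   4.1   2.9]
 [ 30.   44.8   3.7   2.2]
 [ 35.   45.    5.1   3.3]
 [ 40.   45.1   5.    2. ]
 [ 45.   45.2   4.3   1.6]
 [ 50.   45.3   3.9   0.9]
 [ 55.   45.3   4.9   0.4]
 [ 60.   45.4   3.3   1.4]
 [ 65.   45.4   3.7   0.3]
 [ 70.   45.4   3.7   0.1]
 [ 75.   45.5   4.8  -0.5]
 [ 80.   45.4   4.4  -0.9]
 [ 85.   45.4   3.1  -0.5]
 [ 90.   45.4   3.4  -1.3]
 [ 95.   45.3   3.8  -0.7]
 [100.   45.3   4.2  -1.8]
 [105.   45.2   3.4  -1.6]] 18.91624391229791 19.5167 [-20.9 -39.9 146.4]
```

Run:
```python
from h import *
a=162.5+105; r=45.2; log=[]
def rd(a):
    v=[]
    for _ in range(4): env.pause(.04); v.append(kf(a))
    return np.mean(v,0)
while a<162.5+173:
    a+=.8; env.move_linear(K(a,r=r),velocity=12); t,n=kf(a); log.append([a-162.5,r,t,n])
    r+=np.clip(.03*n,-.1,.1)
    if t>7.5 and rd(a)[0]>7: break
print(np.array(log)[::6],np.array(log)[-3:],readout.get_time_s())
for _ in range(25):
    t,n=rd(a); print(round(a-162.5,2),round(t,1),round(n,1))
    if t>12.7: break
    a+=.15; env.move_linear(K(a,r=r),velocity=6)
print(readout.get_time_s(),tcp(),readout.get_width())
```

```text
[[105.8  45.2   4.9  -3. ]
 [110.6  45.    4.9  -0.9]
 [115.4  44.8   5.6  -1.6]
 [120.2  44.6   5.3  -0.8]
 [125.   44.4   5.9  -1.2]
 [129.8  44.3   5.7  -0.9]
 [134.6  44.1   4.9  -0.7]
 [139.4  43.9   5.6  -1.1]] [[140.2  43.8   5.9  -0.4]
 [141.   43.8   7.2  -0.8]
 [141.8  43.8   8.8  -0.4]] 31.1833
141.8 9.3 -1.1
141.95 9.1 -0.9
142.1 9.9 -1.4
142.25 10.3 -1.5
142.4 10.7 -1.5
142.55 11.5 -1.5
142.7 11.0 -1.2
142.85 12.4 -1.7
143.0 12.2 -1.3
143.15 12.7 -1.8
35.1 [  5.6 -44.1 146.3] 18.901545455365895
```

Run:
```python
from h import *
a=162.5+143.45
env.move_linear(K(a,r=43.8),velocity=6); env.pause(.3); print(kf(a))
ungrasp(); p=tcp(); env.move_linear(P(p[0],p[1],235),velocity=150); print(F(),readout.get_time_s())
R=down(W)
env.goto(P(96,86,250),R)
s=snapshot("side");pickle.dump(s,open("pics/s3.pkl","wb"));cv2.imwrite("pics/s3.png",crop(s,190,130,150,140,4))
env.move_linear(P(96,86,175),velocity=100); print(F(),readout.get_time_s())
```

```text
(np.float64(14.281899399299538), np.float64(-2.2339454633848215))
[-0.2 -0.3 -0.7] 37.05
[-0.1  0.6  0.7] 39.4667
```

View pics/s3.png

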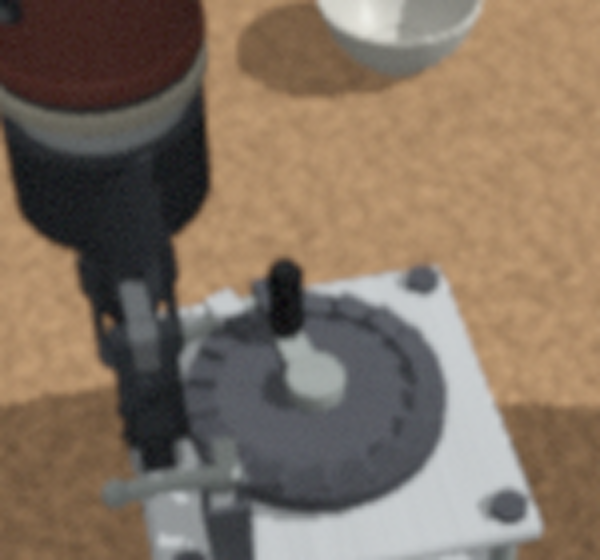

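The knob and lug now stand at the stop (knob at (285,295)) and the pawl is still lying back. I'll pinch the bar and swing it down.

Run:
```python
from h import *
close_gripper(20); print(F(),readout.get_width(),tcp())
if readout.get_width()>7:
    arc(np.radians(115),np.radians(22),16,(96,-19))
```

```text
[-1.   0.8  1.6] 8.906141745789972 [ 96.1  86.2 175.2]
[[115.   55.    0.5   1.9   0.7]
 [108.8  55.1   2.5   1.3  -0.1]
 [102.6  55.4   5.4   1.2  -1.3]
 [ 96.4  56.3   4.8   1.1  -1.4]
 [ 90.2  57.    4.6   2.4  -1.2]
 [ 84.   57.7   2.6   0.8  -0.3]
 [ 77.8  58.    1.8   1.3  -0.6]
 [ 71.6  58.3   2.5   2.   -1. ]
 [ 65.4  58.7   1.2   0.9  -1. ]
 [ 59.2  58.9   1.4   0.1  -0.3]
 [ 53.   59.1   0.3   0.3  -0.5]
 [ 46.8  59.1  -0.4  -0.3  -0.1]
 [ 40.6  59.1  -1.8   1.7  -0.1]
 [ 34.4  58.8  -1.5   1.5  -1.2]
 [ 28.2  58.6  -2.7   0.5  -0.1]
 [ 22.   58.2  -3.9   2.2  -1.6]]
[ 95.8   6.6 148.7] 9.02017021550169 44.225
```

Run:
```python
from h import *
z=148.7
for z in (146,144,142,140,138.5,137,135.5):
    y=60-np.sqrt(55**2-(z+19-146)**2)
    env.move_linear(P(96,y,z),velocity=30); f=F(); print(z,round(y,1),f)
    if f[2]>4.5 or np.linalg.norm(f)>9: break
ungrasp(); env.pause(.3); print(F(),readout.get_time_s())
p=tcp(); env.move_linear(P(p[0],p[1],235),velocity=120); env.goto(P(96,-190,300),down(W))
print(readout.get_time_s())
s=snapshot("side");pickle.dump(s,open("pics/s4.pkl","wb"));cv2.imwrite("pics/s4.png",crop(s,190,140,150,140,4))
```

```text
146 8.4 [-3.1 -5.1  1.5]
144 7.7 [-3.8 -5.1  2.8]
142 7.1 [-2.9 -4.2  0. ]
140 6.6 [-4.3 -2.4  5. ]
[ 0.2 -0.4  0.7] 46.275
48.0583
```

View pics/s4.png

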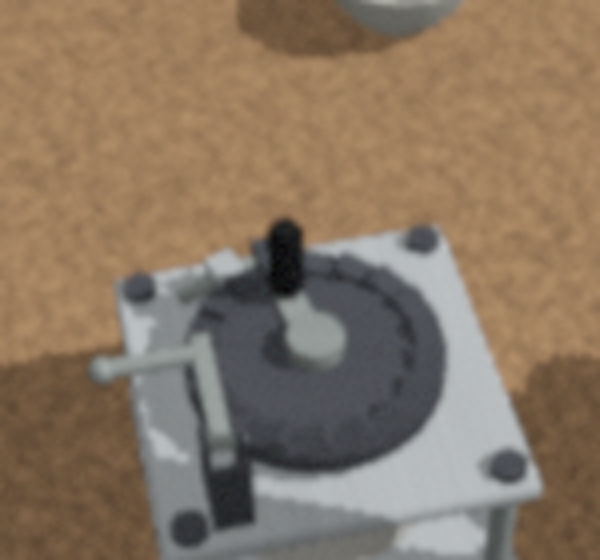

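The pawl is down across the teeth (arm (215,400), ball (100,369)), and the lug at (262,250) sits at the stop (222,265). I'll check the ball height against the calibration and hand in.

Run:
```python
from h import *
s=pickle.load(open("pics/s4.pkl","rb"))
for z in (148,152,156,165): print(z,(pix(s,P(113,60-np.sqrt(55**2-(z-146)**2),z))-[190,140]+.5)*4)
print(F(), hand_in())
```

```text
148 [106.1 377.3]
152 [105.4 372.9]
156 [104.7 368.9]
165 [103.5 361.4]
the job is handed in; nothing more can be done
[-0.  -0.3  0.3] None
```

I handed the job in at about 48 s. I flipped the pawl back, wound the wheel about 142° to the stop at an estimated 4–5 N, and laid the pawl back on the teeth. It rests down, possibly on a tooth tip. The mug, jar and bowl were left alone, and I have not seen the judged result.

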